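Reset the pull-set selector of a desk punch

TASK

Change the selector on top of the white desk punch from its middle setting to the one at the red peg: pull the knob up to unlock it, turn its white pointer to the red peg, and push the knob back fully home so that it locks there. The locking notch is only roughly at the peg, so feel for it with a light downward pressure while turning and never force the knob; then let go, and leave the things lying round the punch alone.

Things in the scene. Friction and masses are not known exactly. Their poses are not given: they have to be found in the camera images.
- punch: White desk paper punch, 130 x 180 x 75 mm, standing fixed on the table. Origin: centre of its underside, straight below the knob's axis; z up, -x its front (paper shelf, 93 mm out). The flat aluminium dial plate on top has 58 mm radius, upper face 78 mm above the origin. A steel lever lies folded 45 mm above the table, 90 mm out to +x and 102 mm to both sides.
- knob: Black selector knob: skirt disc of 31 mm radius, on it an upright grip bar 54 mm long (its x), 14 mm wide (its y), 30 mm high. Origin on the axis, 79 mm above the punch's origin when home; skirt from 1 to 10 mm above it, bar's top 40 mm above it. It turns 1.35 rad to either side and slides 14 mm up; drag 2 N and 0.04 N m; it stays where it is let go.
- knob_grip (a point): Point on the knob's axis at mid-height of the grip bar, 28 mm above the knob's origin (12 mm below the bar's top), 107 mm above the punch's origin when home. The knob starts home, locked in the middle notch by a tooth under it; pulled up 10 mm or more (stop at 14 mm) it turns freely.
- pointer (a point): Point just off the pointer end (white line, the knob's -x end) of the grip bar, 30 mm from the axis, at the height of knob_grip. At the start it points to the punch's front (-x), the middle setting.
- ring: Sprung locking ring hidden in the punch under the knob, origin on the axis. Notches: middle, and within 0.22 rad to either side of each peg's direction; the tooth enters within 0.04 rad of a notch's centre. Elsewhere it meets the flat land (friction 0.25) about 9 mm above home. Land and notch floor yield 1 mm per 5 N. Over 25 N between tooth and ring, down or sideways, damages it.
- red_peg: Small red peg on the dial plate, 12 mm across, 6.5 mm high, 50 mm from the knob's axis and 0.96 rad to one side of the punch's front; marks the wanted setting. Origin: centre of its underside.
- blue_peg: The like blue peg, 0.96 rad to the other side; which side is which varies.
- sketchbook: Thin sketchbook 180 x 215 x 10 mm lying on another one to the robot's right of the punch; origin under its centre. Leave alone.
- card_deck: Blue card box 66 x 98 x 30 mm left of the punch; origin under its centre. Leave alone.
- green_tub: Green putty tub with a white lid, 78 mm across, 42 mm high, left of the punch; origin under its centre. Leave alone.
- tag_pack: Pale pink pack of tags 88 x 62 x 14 mm, right of the punch; origin under its centre. Leave alone.

How it is judged:
By the outcome, as a careful person would: the job done as asked, in the order asked, and still so for the second after the job is handed in, with the robot touching nothing.
It also fails if it takes over 50 s, if anything falls off the work surface, if the arm or the gripper's body presses on something with over 40 N, if the wrist force passes 120 N, or if a joint passes its speed limit or range.

ROBOT

A 6-joint arm with a two-finger parallel gripper is mounted at the origin on a cart in front of the work surface, level with it; the furniture and walls round the work are solid. World frame = base frame: x ahead of the robot, y to its left, z up, the work surface at z = 0. Lengths are in mm, angles in degrees, forces in N, time in s.
With the tool pointing down it reaches from about 275 to 825 mm from the base axis. Payload 4.9 kg.
Tool frame: the origin (TCP) lies at the very end of the fingers, on their centre line; the grasp point (between the pads) lies r.grip_depth behind it (r.grip_depth is the distance from the TCP to the grasp point, in mm); z points along the fingers, y is the line along which they close (so a half turn about z gives the same grasp; the last joint's range is limited). The gripper opens to 85 mm and grips with 20 to 120 N. Pads are 22 mm wide; open, the fingers measure 114 mm over their backs; the gripper's body (76 mm by 85 mm) begins 54 mm behind the grasp point. The pads swing forward as they close: fully open they stand 13 mm farther back than shut.
Start: joints at [-73.808, 18.69, -11.035, 60.275, 0, 82.311], TCP at [222.673, -502.927, 231.281] pointing down, gripper open.
Joint ranges: [-152.03, 152.03], [-55.5, 102.48], [-74.3, 77.21], [-110.64, 120.58], [-84.22, 78.4], [-180, 180]. Speed limits (degrees/s): [147.25, 147.25, 180, 180, 180, 180].

INTERFACE

Orientations are given as a 3x3 rotation matrix whose columns are the frame's x, y, z axes.
In Python, from rig import r, eoat, kinematics, vision, job, get_clock, get_q, get_joint_vel, get_joint_torque, get_tcp_pos, get_orientation, get_ft_force, get_torque, get_finger_gap, get_finger_force gives the robot as it stands. The module is installed in compiled form; this text tells all that it offers. Calls block until the motion is done:
- r.move_ptp(position, orientation): joint-space move of the TCP to a pose.
- r.move_l(position, feed=150, rot=None, force_limit=None): straight line of the TCP; rot=None keeps the orientation; feed is the mean speed in mm/s. With force_limit (N) it stops when the force on the tool has changed by that much, and returns True; else False.
- r.set_joints(angles): joint-space move.
- eoat.move_gripper(opening, squeeze=None): finger opening in mm; squeeze is the grip in N (None keeps the last); returns when the fingers have stopped.
- r.hold(seconds).
- kinematics.solve_ik(position, orientation): joint angles nearest the present ones, or None.
- vision.snapshot(name): name is "side" or "top"; returns a dict with "image" (480x640x3 uint8, blue, green, red), "mtx" (3x3 intrinsics, pixels), "R" (3x3) and "t" (3): a world point X has camera coordinates R X + t. Camera axes: x right, y down, z forward; pixel columns grow to the right and rows downward; lengths in mm; the calibration is good to about 2 mm. A picture is of the moment at which its call begins. There is no depth.
A pose or a line that the arm cannot do raises r.IKError and nothing moves.
- job.sign_off(): hands the job in; it is judged then, once.
Readings, each from a call of its own:
- get_clock(): time.
- get_q(): joint angles.
- get_joint_vel(): joint speeds.
- get_joint_torque(): joint torques, N m.
- get_tcp_pos(): TCP position.
- get_orientation(): TCP orientation.
- get_ft_force(): force on the tool from outside, world axes, zero at the start.
- get_torque(): the same for the moment, N m.
- get_finger_gap(): finger opening in mm.
- get_finger_force(): force on a finger pad.
Only numpy, scipy, OpenCV 4.12 (cv2) and the standard library are available. Lean on these libraries where they do the work, as an engineer would, in place of code of your own. Each camera call takes 0.05 s, during which the arm holds its last target. There are 200 camera calls.

## Working session

There is one attempt and no reset: what is moved stays moved. The work goes in short steps, each a Python script; the robot and the scene stay as the last script left them, time stands still between calls to the robot, and variables do not carry over. Pictures are saved under pics/ and viewed, at most 10 in all, crops included, and the job is handed in when it is done.

```bash
mkdir -p pics; python3 - <<'E'
from rig import *
import cv2
for n in("top","side"):
    s=vision.snapshot(n); cv2.imwrite(f"pics/{n}0.png",s["image"]); print(n,s["mtx"].tolist(),s["R"].round(4).tolist(),s["t"].round(1).tolist())
print(get_clock(),r.grip_depth)
E
```

```text
top [[536.7317023011718, 0.0, 329.5859307713805], [0.0, 536.7317023011718, 239.4384492681712], [0.0, 0.0, 1.0]] [[-0.0081, -1.0, 0.0052], [-0.9932, 0.0074, -0.1162], [0.1162, -0.0061, -0.9932]] [-57.4, 520.0, 1162.5]
side [[478.00020880605496, 0.0, 318.158143814341], [0.0, 478.00020880605496, 236.9730164128622], [0.0, 0.0, 1.0]] [[0.9984, 0.0531, 0.0209], [0.0489, -0.6086, -0.792], [-0.0293, 0.7917, -0.6102]] [-518.3, 16.8, 1185.9]
0.1 18.700000000000003
```

View pics/top0.png

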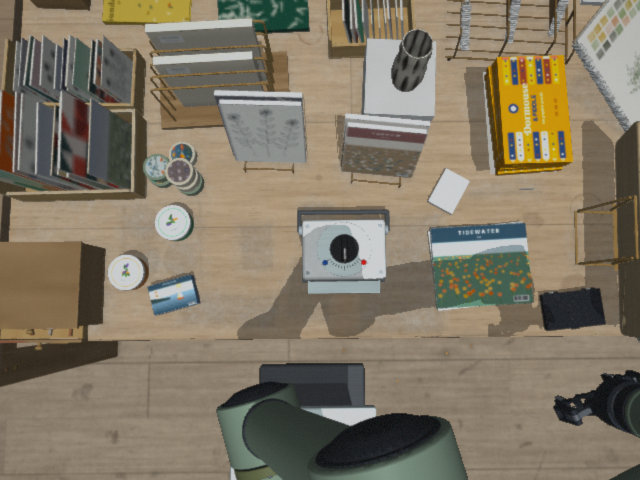

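View pics/side0.png

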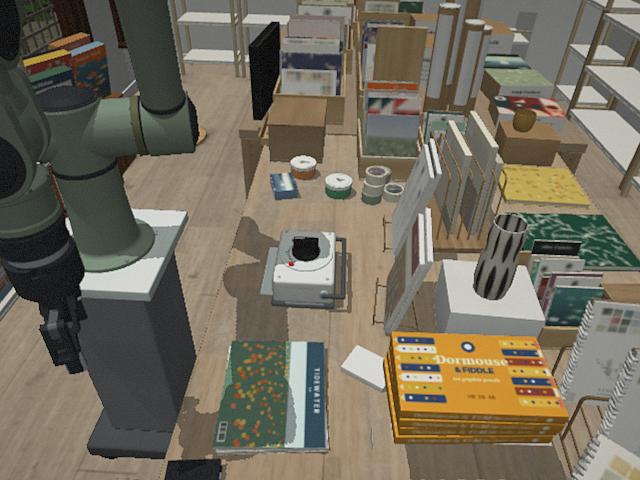

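The top view shows the knob at about (344,248), the red peg at (363,262) and the blue peg at (325,262). In the side view the knob is at (305,247) and the red peg at (291,264). Next I'll locate them with colour masks and rays.

```bash
cat > h.py <<'E'
from rig import *
import cv2, numpy as np
def ray(s,p):
    d=s["R"].T@np.linalg.inv(s["mtx"])@[p[0],p[1],1.]; return -s["R"].T@s["t"],d
def plane(s,p,z):
    c,d=ray(s,p); return c+d*(z-c[2])/d[2]
def tri(s1,p1,s2,p2):
    c1,d1=ray(s1,p1);c2,d2=ray(s2,p2)
    k=np.linalg.lstsq(np.c_[d1,-d2],c2-c1,rcond=None)[0]
    a,b=c1+k[0]*d1,c2+k[1]*d2; return (a+b)/2,np.linalg.norm(a-b)
def blob(im,box,kind):
    x0,y0,x1,y1=box; c=im[y0:y1,x0:x1].astype(float); b,g,R=c[...,0],c[...,1],c[...,2]
    w={'red':R-np.maximum(b,g)-40,'blue':b-np.maximum(R,g)-30,'dark':60-c.max(2)}[kind]
    m=(w>0).astype(np.uint8); n,l,st,ce=cv2.connectedComponentsWithStats(m)
    if n<2: return None,0
    i=1+np.argmax(st[1:,4]); w=np.where(l==i,w,0); ys,xs=np.mgrid[y0:y1,x0:x1]
    return np.array([(w*xs).sum(),(w*ys).sum()])/w.sum(),st[i].tolist()
E
python3 - <<'E'
from h import *
t,s=vision.snapshot("top"),vision.snapshot("side")
T,S=(295,205,395,300),(265,225,350,310)
P={}
for k in('red','blue','dark'):
    a,b=blob(t["image"],T,k),blob(s["image"],S,k); print(k,a,b)
    if a[0] is not None: print(' plane', plane(t,a[0],84.5 if k!='dark' else 100).round(1))
    if a[0] is not None and b[0] is not None: print(' tri',tri(t,a[0],s,b[0]))
for p in [(383,145),(400,185),(355,183),(345,115),(427,122)]: print(p,plane(t,p,0).round(),plane(t,p,200).round())
for p in [(303,220),(386,220),(303,281),(386,281)]: print(p, plane(t,p,75).round(1))
a=t["image"][195:300,295:395]; b=s["image"][220:320,255:355]
cv2.imwrite("pics/crop1.png",np.hstack([cv2.resize(a,(400,420),interpolation=2),cv2.resize(b,(400,420),interpolation=2)]))
E
```

```text
red (array([363.22335845, 261.83961249]), [66, 55, 6, 5, 23]) (array([290.4857513 , 263.05505181]), [24, 36, 5, 5, 19])
 plane [ 465.1 -131.8   84.5]
 tri (array([ 465.3749376 , -131.97070291,   81.19700486]), np.float64(0.11590941585374265))
blue (array([324.63386728, 262.09382151]), [28, 55, 5, 5, 19]) (None, 0)
 plane [465.2 -50.3  84.5]
dark (array([343.73998948, 247.75418827]), [35, 30, 28, 28, 561]) (array([305.59382041, 248.33188499]), [27, 12, 28, 24, 536])
 plane [493.7 -90.4 100. ]
 tri (array([494.64853287, -90.76355212,  90.16573999]), np.float64(0.10335526881172466))
(383, 145) [ 744. -188.    0.] [ 684. -166.  200.]
(400, 185) [ 648. -225.    0.] [ 604. -197.  200.]
(355, 183) [ 654. -121.    0.] [ 609. -110.  200.]
(345, 115) [ 816. -100.    0.] [745. -93. 200.]
(427, 122) [ 798. -292.    0.] [ 730. -253.  200.]
(303, 220) [556.8  -4.4  75. ]
(386, 220) [ 555.5 -182.8   75. ]
(303, 281) [426.1  -4.1  75. ]
(386, 281) [ 424.7 -180.1   75. ]
```

View pics/crop1.png

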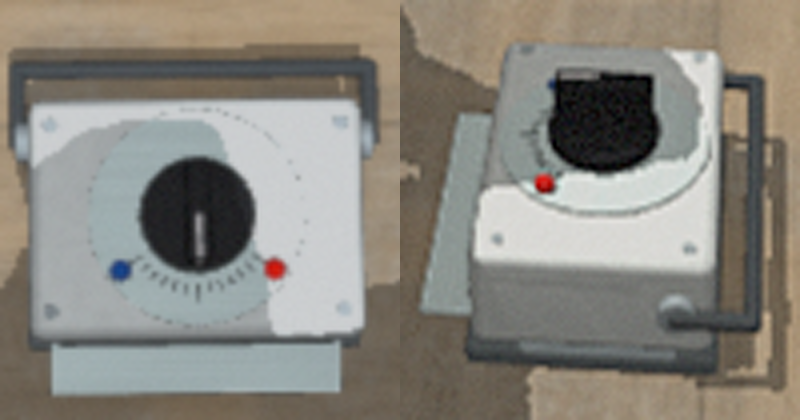

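The right half of the crop is the side view. It confirms that the pointer faces the front (-x), with red on the -y side, so I turn +0.96 rad counterclockwise. The axis is at about (493.7,-91) and the yaw is about 0. I'll approach and grip now.

```bash
cat >> h.py <<'E'
AX=np.array([493.7,-91.0])
def rot(a,sg=1):  # yaw a (rad), tool down
    c,s=np.cos(a),np.sin(a); return np.array([[c,-s,0],[s,c,0],[0,0,1.]])@np.diag([sg,-sg,-1.])
def st(tag=''):
    print(tag,round(get_clock(),2),np.round(get_tcp_pos(),1),'F',np.round(get_ft_force(),1),'M',np.round(get_torque(),2),'gap',round(get_finger_gap(),1),round(get_finger_force(),1),flush=True)
E
python3 - <<'E'
from h import *
for sg in(1,-1):
    for a in(0,1.25):
        q=kinematics.solve_ik([*AX,110],rot(a,sg)); print(sg,a,None if q is None else np.round(q,1))
E
```

```text
1 0 [-18.9  20.6 -28.   41.4   0.  161.1]
1 1.25 [-18.9  20.6 -28.   41.4   0.   89.5]
-1 0 [-18.9  20.6 -28.   41.4   0.  -18.9]
-1 1.25 [-18.9  20.6 -28.   41.4   0.  -90.5]
```

```bash
python3 - <<'E'
from h import *
st()
r.move_ptp([*AX,180],rot(0)); st('above')
eoat.move_gripper(40,20); st('open40')
print(r.move_l([*AX,93],feed=80,force_limit=5)); st('down')
eoat.move_gripper(0,20); st('closed')
for n in("top","side"):
    s=vision.snapshot(n); cv2.imwrite(f"pics/{n}1.png",s["image"])
a=cv2.imread("pics/top1.png")[190:300,280:400]; b=cv2.imread("pics/side1.png")[200:310,250:370]
cv2.imwrite("pics/c2.png",np.hstack([cv2.resize(i,(400,366),interpolation=2) for i in(a,b)]))
E
```

```text
0.2 [ 222.6 -502.6  230.8] F [ 0.3 -0.3 -0.7] M [-0.   -0.03 -0.01] gap 85.6 0.0
above 2.0 [493.8 -91.7 180.1] F [ 0.2 -0.  -0.4] M [ 0.02  0.01 -0.  ] gap 85.8 0.0
open40 2.51 [493.7 -91.1 180. ] F [-0.4 -0.1  0.3] M [ 0.02 -0.03  0.01] gap 40.0 0.0
False
down 3.75 [494.1 -91.2  93.5] F [-0.2 -0.6  0.3] M [0.03 0.01 0.01] gap 40.2 0.0
closed 4.09 [494.1 -91.2  93.4] F [ 0.8 -0.2  1.5] M [-0.04 -0.04  0.06] gap 13.9 26.7
```

View pics/c2.png

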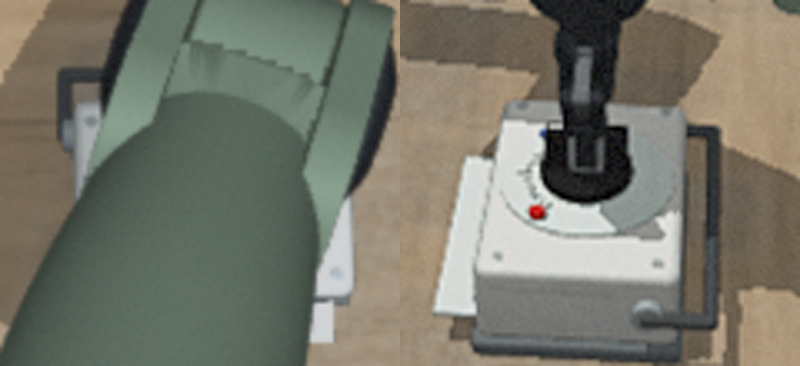

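The fingers straddle the bar in the middle with a gap of 13.9 mm, and the side forces are negligible. Next I lift 12 mm and turn to just before the search window.

```bash
python3 - <<'E'
from h import *
eoat.move_gripper(0,35); st('grip')
print(r.move_l([*AX,105],feed=25,force_limit=15)); st('up')
r.move_l([*AX,105],feed=40,rot=rot(0.35)); st('.35')
r.move_l([*AX,105],feed=40,rot=rot(0.68)); st('.68')
s=vision.snapshot("side"); cv2.imwrite("pics/c3.png",cv2.resize(s["image"][200:310,250:370],(480,440),interpolation=2))
print(r.move_l([*AX,100],feed=8,force_limit=5)); st('land?')
E
```

```text
grip 4.41 [494.  -91.2  93.2] F [ 0.7 -0.8  1.2] M [-0.22 -0.13  0.05] gap 13.1 37.5
False
up 5.04 [494.  -91.1 105.4] F [ 1.7 -1.1  0.8] M [-0.32 -0.32  0.04] gap 13.3 37.5
.35 5.54 [493.9 -90.9 105.2] F [ 1.6 -0.7  1.2] M [-0.16 -0.36  0.05] gap 13.4 37.5
.68 6.03 [493.8 -90.8 105. ] F [ 1.6 -0.2  0.1] M [ 0.01 -0.39  0.03] gap 13.4 37.5
True
land? 6.58 [493.9 -90.8 101.2] F [-0.   0.8  2.3] M [ 0.01  0.03 -0.05] gap 13.4 37.8
```

View pics/c3.png

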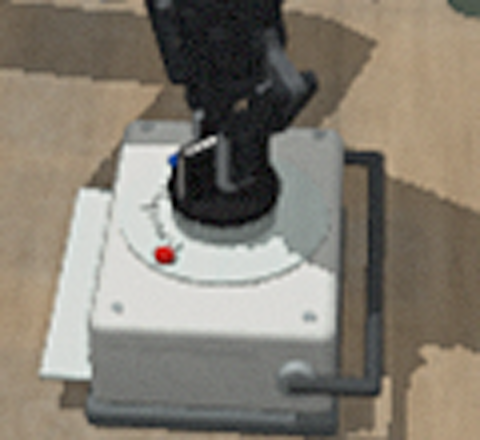

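The knob is up, and its white line is now turned toward the red peg. It's touching the land at about 9 mm. Next I feel for the notch by turning in small steps under light pressure.

```bash
python3 - <<'E'
from h import *
zc=get_tcp_pos()[2]-0.4
def F(n=4):
    v=[]
    for _ in range(n): r.hold(0.02); v.append([*get_ft_force(),get_torque()[2]])
    return np.mean(v,0)
a=0.68
r.move_l([*AX,zc],feed=8,rot=rot(a),force_limit=8); base=F(); print('zc',zc,base.round(2))
while a<1.22:
    a+=0.025
    r.move_l([*AX,zc],feed=10,rot=rot(a))
    f=F(); z=get_tcp_pos()[2]; print(round(a,3),f.round(2),round(z,2),round(get_clock(),1),flush=True)
    if f[2]>12 or abs(f[3])>0.4: print('too much');break
    if f[2]<2.0:   # drop: probe deeper
        hit=r.move_l([*AX,zc-2.5],feed=10,force_limit=6); f2=F(); z2=get_tcp_pos()[2]; print(' probe',hit,f2.round(2),round(z2,2))
        if not hit: break
        r.move_l([*AX,zc],feed=10)
    elif f[2]<3.5: zc-=0.2
st()
E
```

```text
zc 100.82562713359431 [ 0.47  1.05  5.22 -0.05]
0.705 [ 0.61  1.7   5.55 -0.03] 101.08 7.2
0.73 [ 0.63  2.01  5.79 -0.03] 101.07 7.6
0.755 [ 0.68  1.3   5.54 -0.02] 101.1 7.9
0.78 [ 0.4   2.07  5.32 -0.03] 101.09 8.2
0.805 [0.09 1.46 5.14 0.01] 101.09 8.5
0.83 [ 0.02  1.94  5.68 -0.02] 101.08 8.8
0.855 [0.11 1.36 5.47 0.  ] 101.08 9.1
0.88 [1.82 1.31 1.33 0.1 ] 100.64 9.5
 probe False [ 2.48  1.94 -0.86  0.12] 98.11
 9.93 [493.7 -90.8  98.1] F [ 2.7  1.8 -1. ] M [ 0.45 -0.61  0.16] gap 13.7 37.3
```

The tooth dropped into the notch at about 0.88 rad. Now I push it home gently.

```bash
python3 - <<'E'
from h import *
a=0.88
for z in (96.5,95,94,93.4,93,92.6,92.2,91.8,91.4):
    hit=r.move_l([*AX,z],feed=10,rot=rot(a),force_limit=10); r.hold(0.05); st(f'{z} {hit}')
    f=get_ft_force()[2]
    if hit or f>9: break
E
```

```text
96.5 False 10.31 [493.8 -90.9  96.4] F [2.7 2.1 0.5] M [ 0.54 -0.56  0.09] gap 13.3 37.5
95 False 10.66 [493.7 -90.9  94.9] F [2.4 2.5 1.4] M [ 0.67 -0.46  0.08] gap 13.0 37.6
94 False 10.96 [493.7 -90.9  94. ] F [0.9 2.4 1.7] M [ 0.79 -0.48  0.08] gap 13.3 37.7
93.4 False 11.26 [493.7 -90.9  93.4] F [2.8 3.5 2.5] M [ 0.74 -0.44  0.06] gap 13.2 37.8
93 False 11.56 [493.7 -90.9  93. ] F [2.5 2.8 2.3] M [ 0.88 -0.43  0.11] gap 13.3 37.8
92.6 False 11.86 [493.7 -91.   92.6] F [2.6 3.2 2.8] M [ 0.94 -0.49  0.01] gap 13.3 37.8
92.2 False 12.16 [493.7 -91.   92.2] F [2.3 5.  3.5] M [ 0.9  -0.47  0.11] gap 13.3 37.8
91.8 False 12.46 [493.8 -91.   91.9] F [3.1 3.7 4.4] M [ 0.95 -0.45  0.06] gap 13.4 38.0
91.4 False 12.76 [493.8 -91.   91.5] F [1.4 4.4 5.5] M [ 1.04 -0.33  0.05] gap 13.1 38.2
```

```bash
python3 - <<'E'
from h import *
for z in (91,90.6,90.2,89.8):
    hit=r.move_l([*AX,z],feed=10,force_limit=8); r.hold(0.05); st(f'{z} {hit}')
    if hit or get_ft_force()[2]>9: break
s=vision.snapshot("side"); cv2.imwrite("pics/c4.png",cv2.resize(s["image"][200:310,250:370],(480,440),interpolation=2))
E
```

```text
91 False 13.06 [493.8 -91.   91.3] F [0.7 3.8 6.4] M [ 1.01 -0.31  0.11] gap 13.3 38.3
90.6 False 13.36 [493.8 -91.   91. ] F [1.5 4.6 7.1] M [ 0.99 -0.23  0.11] gap 13.4 38.5
90.2 False 13.66 [493.8 -90.9  90.7] F [1.3 5.3 7.8] M [ 1.08 -0.09  0.12] gap 13.1 38.7
89.8 False 13.96 [493.9 -90.9  90.4] F [1.3 4.8 8.5] M [1.11 0.01 0.07] gap 12.9 38.8
```

View pics/c4.png

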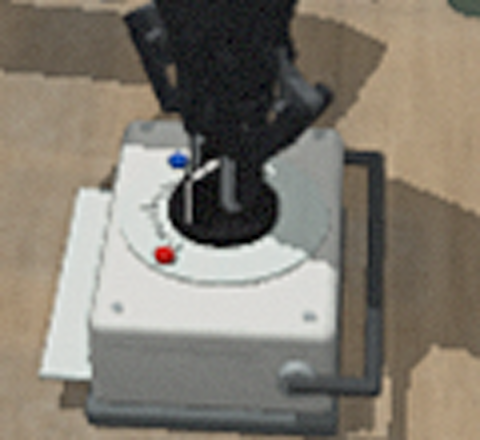

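The skirt is down on the plate and the pointer is turned toward red. I'll release, retract and check.

```bash
python3 - <<'E'
from h import *
eoat.move_gripper(45,20); st('open')
r.move_l([*AX,180],feed=100); st('up')
r.move_ptp([350,-330,250],rot(0.6)); st('away')
t,s=vision.snapshot("top"),vision.snapshot("side")
for k in('red','dark'):
    a,b=blob(t["image"],(295,205,395,300),k),blob(s["image"],(265,225,350,310),k); print(k,a,b,tri(t,a[0],s,b[0]))
a=t["image"][195:300,295:395]; b=s["image"][220:320,255:355]
cv2.imwrite("pics/c5.png",np.hstack([cv2.resize(i,(400,420),interpolation=2) for i in(a,b)]))
E
```

```text
open 14.42 [493.2 -91.3  89.4] F [ 0.6 -0.2 -0.4] M [ 0.03 -0.01 -0.03] gap 45.4 0.0
up 15.47 [493.2 -90.8 179.4] F [-0.2  0.4 -0.4] M [0.02 0.02 0.05] gap 45.1 0.0
away 16.57 [ 350.3 -329.2  249.5] F [ 0.1  0.3 -0.1] M [-0.02 -0.01  0.01] gap 45.1 0.0
red (array([363.27783669, 261.7126193 ]), [66, 55, 5, 5, 20]) (array([290.55615551, 263.26565875]), [24, 37, 5, 4, 17]) (array([ 465.60567358, -132.13098322,   80.76836237]), np.float64(0.02521871158170412))
dark (array([344.1542, 249.0972]), [36, 30, 27, 28, 545]) (array([306.14394979, 249.28711512]), [27, 9, 27, 27, 466]) (array([493.97765827, -91.41533099,  87.6797598 ]), np.float64(3.7853353854374525))
```

View pics/c5.png

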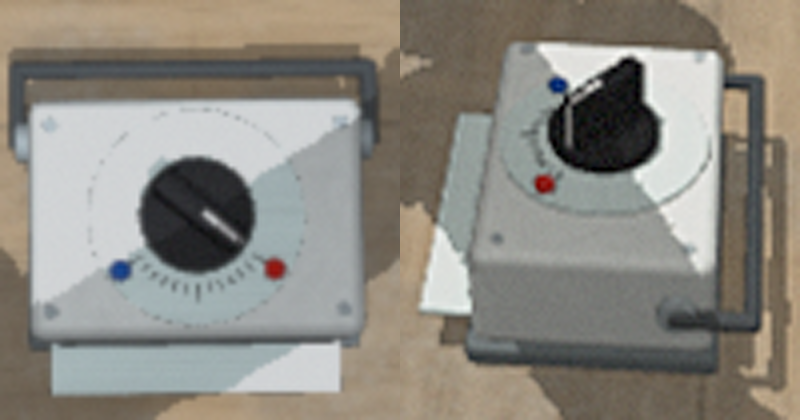

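The pointer is at the red setting and the robot is clear. As a seating check, I'll press lightly on top of the bar with the fingers closed. Home should put its top at about z = 119.

```bash
python3 - <<'E'
from h import *
r.move_ptp([*AX,180],rot(0.88)); eoat.move_gripper(0,20)
r.move_l([*AX,128],feed=80)
print(r.move_l([*AX,115],feed=8,force_limit=3)); st('touch')
z0=get_tcp_pos()[2]
for d in(0.4,0.8,1.2,1.6,2,2.4):
    hit=r.move_l([*AX,z0-d],feed=8,force_limit=9); r.hold(.05); st(f'{d} {hit}')
    if hit or get_ft_force()[2]>9: break
E
```

```text
True
touch 20.29 [493.7 -90.9 117.3] F [-0.8 -0.6  3.7] M [ 0.   -0.03 -0.04] gap -0.1 1.9
0.4 False 20.59 [493.8 -91.  117.2] F [-1.5  0.1  4.2] M [ 0.12  0.21 -0.  ] gap 0.0 2.7
0.8 False 20.89 [493.9 -91.  116.9] F [-0.7  0.5  6.1] M [0.09 0.18 0.06] gap -0.1 2.8
1.2 False 21.19 [493.9 -91.  116.5] F [-1.8  0.4  6.7] M [ 0.19  0.28 -0.02] gap 0.1 3.3
1.6 False 21.49 [494.  -90.9 116.3] F [-1.9  1.6  8. ] M [0.2  0.25 0.01] gap -0.4 3.8
2 False 21.79 [494.  -90.9 116. ] F [-1.5  1.5  8.2] M [ 0.19  0.33 -0.02] gap -0.0 4.3
2.4 False 22.09 [494.1 -90.9 115.8] F [-1.4  0.8  9.6] M [ 0.25  0.38 -0.  ] gap -0.1 4.8
```

The bar top is at about 117 mm, and below that it meets only the springy notch floor. The knob is fully home, so I'll retract and hand in.

```bash
python3 - <<'E'
from h import *
r.move_l([*AX,180],feed=80); r.move_ptp([350,-330,250],rot(0.6)); st('away')
s=vision.snapshot("top"); cv2.imwrite("pics/c6.png",cv2.resize(s["image"][195:300,295:395],(400,420),interpolation=2))
E
```

```text
away 24.17 [ 350.3 -329.3  249.5] F [0.1 0.1 0.2] M [-0.06  0.02 -0.01] gap 0.1 0.0
```

View pics/c6.png

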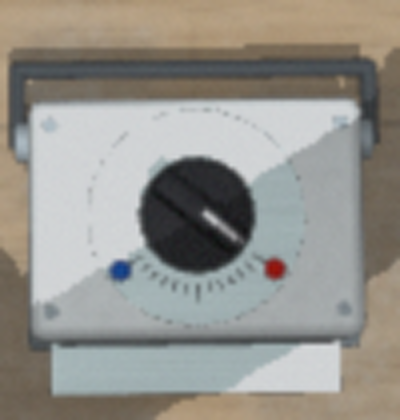

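```bash
python3 -c "
from rig import job; print(job.sign_off())"
```

```text
the job is handed in; nothing more can be done
None
```

The selector is now at the red-peg setting: the knob was lifted, turned about 0.88 rad to the notch, pushed fully home at under 10 N and let go, and the job was handed in at about 24 s with the robot clear.

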